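# Take the spent moisture cartridge out of the storage case

## Robot

A 6-joint arm with a two-finger parallel gripper is mounted at the origin on the work surface. World frame = base frame: x ahead of the robot, y to its left, z up, the work surface at z = 0. Lengths are in mm, angles in rad, forces in N, time in s.
With the tool pointing down it reaches from about 350 to 975 mm from the base axis. Payload 7.1 kg.
Tool frame: the origin (TCP) lies on the front face of the gripper's body, between the roots of the fingers; the fingertips stand 80 mm ahead of it and the grasp point (between the pads) lies 61 mm ahead of it; z points along the fingers, y is the line along which they close (so a half turn about z gives the same grasp; the last joint's range is limited). The gripper opens to 88 mm and grips with 3 to 60 N. Pads are 20 mm wide; open, the fingers measure 115 mm over their backs; the gripper's body (75 mm by 178 mm) begins 61 mm behind the grasp point.
Start: joints at [-0.019, 0.423, 1.63, -0, 1.089, -0.019], TCP at [624.984, 0.026, 302.675] pointing down, gripper open.
Joint ranges: [-3, 3], [-0.9, 2.11], [0.09, 2.58], [-1.31, 4.45], [0.11, 2.69], [-2.54, 2.54]. Speed limits (rad/s): [2.39, 2.39, 3.01, 3.14, 3.14, 3.14].

## Interface

Orientations are given as a rotation vector (axis times angle).
In Python, from workcell import readout, vision, close_job gives the robot as it stands.
- The arm moves only by the tool servo_tool, never from a script. Its argument "plan" is a list that holds one entry, the list of rows, each a list of 7 numbers: the gripper command: -1 is fully open, 1 is shut, values between are in proportion, then the shift along the world's x, y, z in units of 40 mm (1.0 is 40 mm), then the turn, a rotation vector about the world's x, y, z in units of 5 degrees (1.0 is 5 degrees). A call has 1 to 5 rows; each row shifts and turns the commanded pose from where the row before left it; what a row does not reach is not made up. A row lasts 1/12 s, in which the tool goes at most 41.7 mm and 7.16 degrees, less where a joint would pass 70% of its speed; a pose out of reach is approached as far as the arm can. A call is refused whole if a number of a shift passes 1 or a number of a turn 1, either way. A call with a gripper value outside its range is refused whole. The fingers move at their own pace and stop on an object; the grip force is fixed at half the most. Time passes only in rows, so rows that do not move let the fingers close. It gives the time, the measured TCP pose, the force, the opening and the grip force at its end, in the units of the state.
- readout.get_obs(): the state, without advancing time (a new reading comes with each control period).
- vision.get_image(name): name is "scene" or "side" or "wrist"; returns the picture (420x560x3 uint8, red, green, blue); there is no depth.
- vision.camera_params(name): a dict with "fx", "fy", "cx", "cy" (pixels), "D" ([k1, k2, p1, p2, k3] as OpenCV has them; the pictures are not rectified), "rvec" (rotation vector, rad) and "tvec" (3), from world to camera coordinates, as OpenCV has them; the wrist camera has in their place "hand_eye" (4x4, takes a point from camera to tool coordinates, whose origin is the TCP and whose axes are the flange's). Camera axes: x right, y down, z forward; pixel columns grow to the right and rows downward; lengths in mm; the calibration is good to about 2 mm. A picture is of the moment at which its call begins: read the wrist's pose just before it. camera_params takes no time and is no camera call.
- close_job(): hands the job in; it is judged then, once.
The state is a dict: "t": time; "qpos": joint angles; "qvel": joint speeds; "joint_torque": joint torques, N m; "ee_pos": TCP position; "orientation": TCP orientation; "ft_force": force on the tool from outside, world axes, zero at the start; "moment": the same for the moment, N m; "width": finger opening in mm; "grasp_force": force on a finger pad.
Only numpy, scipy, OpenCV 4.12 (cv2) and the standard library are available. Lean on these libraries where they do the work, as an engineer would, in place of code of your own. Each camera call takes 0.05 s, during which the arm holds its last target. There are 200 camera calls.

## Task

The orange-topped moisture cartridge in the lid of the grey storage case is spent: pinch its two black side tabs together and, keeping them pinched, turn it gently anticlockwise as far as it will go without forcing the lock. Then lift it straight out and set it down gently, upright, in the round pocket of the wooden drying stand. Leave the blue-topped cartridge and the other things on the table alone.

Things in the scene. Friction and masses are not known exactly. Their poses are not given: they have to be found in the camera images.
- cartridge_center (a point): Spent cartridge's centre: on its axis, half-way up. White plastic, orange button on top, 58 mm tall to the tops of its black tabs, about 0.15 kg; z is its axis, up. Tabs stand at its +y and -y sides; hub and button between them reach 13 mm from the axis and 21 mm above this point. A flange of radius 26 mm has its underside 13 mm below this point.
- tab_left (a point): Middle of the outer face of the tab at the cartridge's +y side (the other tab is its mirror image): an upright plate 20 mm wide along x, 5 mm thick, 36 mm high, spanning 18 mm below to 18 mm above this point. At rest its outer face is 29 mm from the cartridge's axis, fully pinched 23 mm: 6 mm of sprung travel for each tab, 3 N at first, 8 N at the end.
- cartridge_foot (a point): Centre of the cartridge's flat underside, 29 mm below its centre: a plug of radius 16 mm, with two bayonet lugs at +x and -x, 12 mm wide, 7 mm tall, reaching 23 mm from the axis. Higher up, 17 to 22 mm above this point, a tooth at each tab's foot reaches 34 mm from the axis at rest, 28 mm when pinched.
- port: Aluminium ring, outer radius 36 mm, on the case's lid, holding the spent cartridge. Origin: centre of its underside, 50 mm above the table. Rim: inner radius 30 mm, top 29 mm above the origin, with notches at +y and -y for the tab teeth. Locked, the cartridge's axes agree with the port's and its underside is 6 mm above the origin; side play 1 mm.
- port_mouth (a point): Centre of the port's top, 29 mm above its origin. With both tabs fully pinched the cartridge turns anticlockwise from above (positive about z), lightly (under 0.1 N m), until its lugs meet hidden stops: after 44 to 82 degrees, different each time. Only within about 5 degrees of the stop do the lugs lift out. Over 40 N on the lock (0.8 N m at the stop, less if also pressed down) damages it.
- stand: Wooden drying stand, fixed to the table: a 100 mm square foot with a round dark pocket in the middle, inner radius 28 mm, floor 4 mm above the origin, wall 12 mm high above that floor. Origin at the centre of its underside, on the table. The cartridge stands on the pocket's floor on its plug, in any yaw.
- fresh_center (a point): Centre of the blue-topped fresh cartridge, locked in the other port of the same case; same shape and size as the spent one; to be left alone. About 150 mm from the spent one.
- tape: Roll of clear tape lying flat, 90 mm across, 24 mm tall, loose bystander; origin under its centre.
- pinbox: Red plastic box of pins, 60 x 40 x 25 mm, loose bystander; origin under its centre.
- weight: Blue cloth-covered paper weight, 50 x 90 x 30 mm, loose bystander; origin under its centre.
Not all that is in view belongs to the job. Leave any red look-alike of the part that bears cartridge_center alone.

How it is judged (in metres and radians):
On the way, in this order (a step that is already met when the one before it is completed fails the run):
1. the cartridge has been turned at least 35 degrees in its port, still seated (angle between the x axis of cartridge_center and the x axis of port, either way round above 0.61 rad and z of cartridge_center in the frame of port below 0.039 m and horizontal distance between cartridge_center and port below 0.004 m), for 0.1 s.
2. the cartridge has been lifted clear of its port (z of cartridge_center in the frame of port above 0.07 m), for 0.1 s.
At the end, for the whole second after the job is handed in: The spent cartridge stands upright (within 7 degrees) and at rest on the floor of the stand's pocket (centre within 9 mm of the pocket's axis, height within 4 mm) (horizontal distance between cartridge_center and stand below 0.009 m and z of cartridge_center in the frame of stand between 0.029 and 0.037 m and angle between cartridge_center's own z axis and vertical below 0.12 rad and linear speed of cartridge below 0.02 m/s); the robot touches nothing.
It fails at once if the lock is forced: more than 40 N between cartridge and port (contact force between cartridge and port above 40 N).
It fails at once if the cartridge is dropped or rammed into the stand: more than 40 N (contact force between cartridge and stand above 40 N).
It fails at once if the fresh cartridge is touched with more than 3 N (contact force between any of the fingers, the arm and fresh above 3 N).
It fails at once if a bystander is moved by more than 20 mm (distance of any of tape, pinbox, weight from where it was at the start of the episode above 0.02 m).
It also fails if it takes over 67 s, if anything falls off the work surface, if the arm or the gripper's body presses on something with over 40 N, if the wrist force passes 120 N, or if a joint passes its speed limit or range.

## Working session

There is one attempt and no reset: what is moved stays moved. The work goes in short steps, Python scripts to look and compute and a tool call to move; the robot and the scene stay as the last step left them, time stands still between calls to the robot, and variables do not carry over. Pictures are saved under pics/ and viewed, at most 11 in all, crops included, and the job is handed in when it is done.

Besides the shell and the picture viewer there is one more tool, called by a JSON object that holds its "method" and its "body", one argument or row to a line. servo_tool: Moves the arm, as the interface text tells. Its arguments: {"type":"object","properties":{"plan":{"type":"array"}},"required":["plan"]}

```bash
mkdir -p pics
python3 - <<'E'
from workcell import readout, vision
import cv2
o=readout.get_obs(); print(o)
for n in ("scene","side","wrist"):
    im=vision.get_image(n); cv2.imwrite(f"pics/{n}0.png",im[:,:,::-1]); print(n,vision.camera_params(n))
E
```

```text
{'t': 0.0, 'qpos': array([-1.89767987e-02,  4.23851142e-01,  1.63068640e+00, -2.22129146e-05,
        1.08859675e+00, -1.90010533e-02]), 'qvel': array([-0.00032084, -0.0010353 , -0.00264538, -0.0007939 ,  0.00057703,
        0.00118973]), 'joint_torque': array([ 1.28069914e-03, -5.44622147e+01, -2.73670936e+01,  6.42951974e-02,
        2.27214623e-02, -1.51321510e-04]), 'ee_pos': array([6.24565864e+02, 4.39391600e-02, 3.01896585e+02]), 'orientation': array([-2.22062709e+00, -2.22070386e+00,  1.70117691e-03]), 'ft_force': array([-0.10420871,  0.00268832,  0.59928278]), 'moment': array([ 0.02421852,  0.04000866, -0.00350798]), 'grasp_force': 0.0, 'width': 87.77658447886866}
scene {'fx': 384.0009342127816, 'fy': 384.0009342127816, 'cx': 274.5909743081712, 'cy': 206.5540101090689, 'D': array([-0.03924746,  0.        ,  0.        ,  0.        ,  0.        ]), 'rvec': array([ 0.91765291,  2.41852999, -1.17531357]), 'tvec': array([ 380.16367397, -186.35905814, 1273.69738557])}
side {'fx': 382.2226979789221, 'fy': 382.2226979789221, 'cx': 283.7903047822197, 'cy': 206.1462862779339, 'D': array([-0.05863999,  0.        ,  0.        ,  0.        ,  0.        ]), 'rvec': array([ 2.26002874, -0.7129376 ,  0.30900606]), 'tvec': array([-448.44566166,  302.71744429,  738.88049267])}
wrist {'fx': 333.04951168373395, 'fy': 333.04951168373395, 'cx': 276.5353717154789, 'cy': 209.8227308785901, 'D': array([-0.00750541,  0.        ,  0.        ,  0.        ,  0.        ]), 'hand_eye': array([[-4.36435559e-04, -9.56191435e-01, -2.92741778e-01,
         7.97445343e+01],
       [ 9.99999713e-01, -2.36150180e-04, -7.19510061e-04,
         4.89994380e-01],
       [ 6.18858335e-04, -2.92742008e-01,  9.56191264e-01,
        -8.20161286e+01],
       [ 0.00000000e+00,  0.00000000e+00,  0.00000000e+00,
         1.00000000e+00]])}
```

View pictures.

View pics/scene0.png

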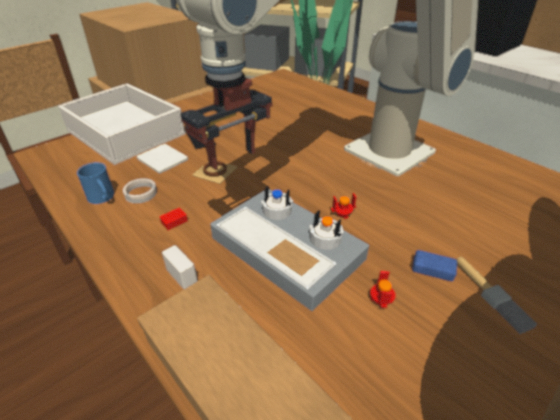

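View pics/side0.png

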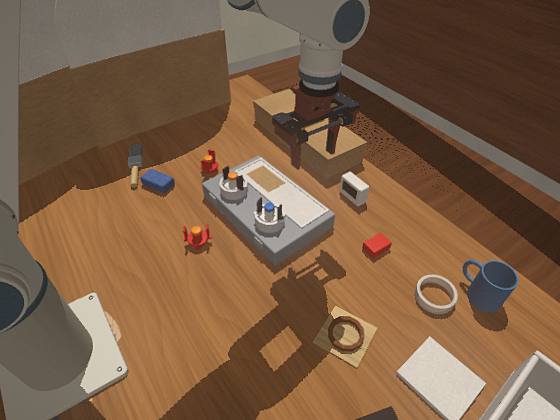

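View pics/wrist0.png

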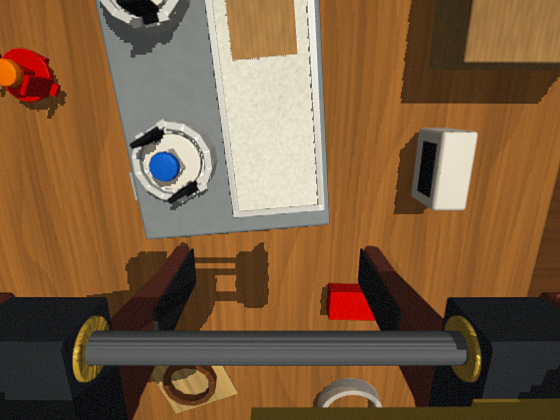

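The white cartridge with the orange button is at scene (327,225) and side (232,180). The red look-alikes are at scene (344,204) and (384,290) and stay untouched. The white one sits in the case's ring, so it fits the description. The stand is at side (346,333). I'll enlarge these to confirm.

Run:
```python
import cv2,numpy as np
s=cv2.imread("pics/scene0.png");d=cv2.imread("pics/side0.png")
def c(im,x,y,w,h,W,H): return cv2.resize(im[y:y+h,x:x+w],(W,H),interpolation=cv2.INTER_CUBIC)
a=c(s,290,195,80,60,400,300);b=c(d,200,155,80,60,400,300)
e=c(s,180,150,80,60,400,300);f=c(d,305,300,80,60,400,300)
cv2.imwrite("pics/crop0.png",np.vstack([np.hstack([a,b]),np.hstack([e,f])]))
```

```text
(no output)
```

View pics/crop0.png

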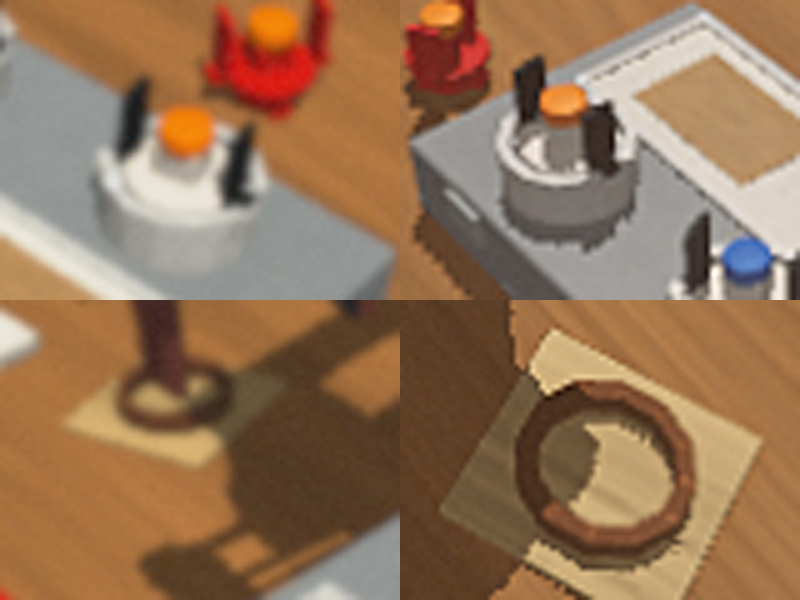

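```bash
cat > h.py <<'E'
import numpy as np,cv2
from scipy.spatial.transform import Rotation as Ro
from workcell import readout, vision
def cam(n,obs=None):
    p=vision.camera_params(n);K=np.array([[p['fx'],0,p['cx']],[0,p['fy'],p['cy']],[0,0,1]])
    if n=='wrist':
        T=np.eye(4);T[:3,:3]=Ro.from_rotvec(obs['orientation']).as_matrix();T[:3,3]=obs['ee_pos'];T=T@p['hand_eye']
        R=T[:3,:3].T;t=-R@T[:3,3]
    else: R=Ro.from_rotvec(p['rvec']).as_matrix();t=p['tvec']
    return K,p['D'],R,t
def onz(c,uv,z):
    K,D,R,t=c;n=cv2.undistortPoints(np.array([[uv]],float),K,D)[0,0]
    d=R.T@np.array([*n,1]);o=-R.T@t;return (o+d*(z-o[2])/d[2])[:2].round(1)
def px(c,P):
    K,D,R,t=c;return cv2.projectPoints(np.array(P,float).reshape(-1,3),cv2.Rodrigues(R)[0],t,K,D)[0][:,0]
E
python3 - <<'E'
from h import *
o=readout.get_obs();S=cam('scene');D=cam('side');W=cam('wrist',o)
print('spent',onz(S,(327,219.5),106),onz(D,(232.5,174.3),106))
print('blue',onz(S,(277.5,194.5),106),onz(D,(269,205.5),106),onz(W,(164,166),106))
print('stand',onz(S,(215,168.3),16),onz(D,(345.7,332.3),16))
print('tabs side',onz(D,(225.7,167.3),114),onz(D,(240.3,176.2),114)); print('tabs scene',onz(S,(316.5,211.5),114),onz(S,(338.7,221),114))
print(Ro.from_rotvec(o['orientation']).as_matrix().round(3))
E
```

```text
spent [513.5 183.1] [513.4 180.1]
blue [533.   42.6] [527.1  31.1] [530.1  33.1]
stand [ 505.1 -275.9] [ 500.6 -286.2]
tabs side [508.7 206.1] [521.6 153.6]
tabs scene [518.  155.1] [506.  209.1]
[[-0.     1.    -0.001]
 [ 1.     0.     0.   ]
 [ 0.    -0.001 -1.   ]]
```

The crop confirms it: the white body with the orange button, in the ring, is the spent one, near (513.5, 181.5) with a yaw of about 13°. I'll look at the stand from above first, since its estimates differ by about 10 mm.

{"method": "servo_tool", "body": {
  "plan": [
    [[-1,-0.38,-0.88,0,0,0,0],[-1,-0.38,-0.88,0,0,0,0],[-1,-0.38,-0.88,0,0,0,0],[-1,-0.38,-0.88,0,0,0,0],[-1,-0.38,-0.88,0,0,0,0]]
  ]
}}

```text
t: 0.57
ee_pos: [547.9, -177.2, 302.5]
orientation: [-2.221, -2.222, 0.0]
ft_force: [1.0, -0.2, 0.3]
width: 87.9
grasp_force: 0.0
```

{"method": "servo_tool", "body": {
  "plan": [
    [[-1,-0.38,-0.88,0,0,0,0],[-1,-0.38,-0.88,0,0,0,0],[-1,-0.38,-0.88,0,0,0,0],[-1,0,0,0,0,0,0],[-1,0,0,0,0,0,0]]
  ]
}}

```text
t: 0.98
ee_pos: [502.5, -283.1, 302.5]
orientation: [-2.225, -2.217, -0.0]
ft_force: [-0.0, -1.4, -0.0]
width: 88.1
grasp_force: 0.0
```

{"method": "servo_tool", "body": {
  "plan": [
    [[-1,0,0,0,0,0,0],[-1,0,0,0,0,0,0]]
  ]
}}

```text
t: 1.15
ee_pos: [503.8, -280.5, 302.5]
orientation: [-2.22, -2.222, -0.0]
ft_force: [0.0, 0.6, 0.2]
width: 87.9
grasp_force: 0.0
```

Run:
```python
from h import *
o=readout.get_obs(); im=vision.get_image('wrist'); np.save('w1.npy',np.r_[o['ee_pos'],o['orientation']])
print(o['t'],o['ee_pos'],o['qvel'].round(3),o['ft_force'])
W=cam('wrist',o); print(px(W,[[503,-281,16],[503,-281,4]]))
cv2.imwrite('pics/w1.png',im[:,:,::-1])
```

```text
1.15 [ 503.78952378 -280.46013149  302.4992234 ] [ 0.013 -0.001 -0.    -0.     0.001 -0.004] [3.72156432e-04 5.61590050e-01 1.90447443e-01]
[[275.70162211 182.3681156 ]
 [275.73539568 180.16615516]]
```

View pics/w1.png

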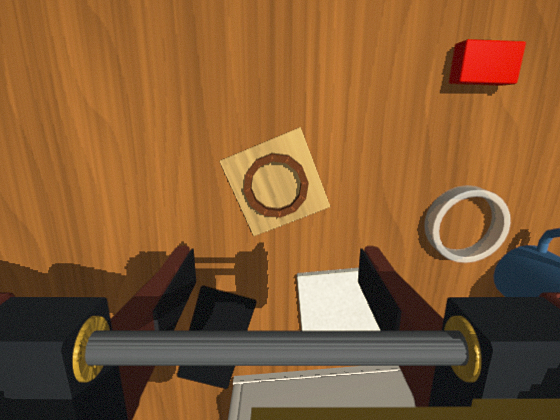

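The ring centre is at (275.5,185) px, which puts the stand at about (503.3, -283.8). Next I'll move above the spent cartridge and turn the closing line onto its tabs (-77°).

{"method": "servo_tool", "body": {
  "plan": [
    [[-1,0.016,0.724,0,0,0,-0.9625],[-1,0.016,0.724,0,0,0,-0.9625],[-1,0.016,0.724,0,0,0,-0.9625],[-1,0.016,0.724,0,0,0,-0.9625]]
  ]
}}

```text
t: 1.53
ee_pos: [506.1, -163.3, 302.6]
orientation: [-2.564, -1.815, -0.0]
ft_force: [0.3, 0.4, -0.3]
width: 87.7
grasp_force: 0.0
```

{"method": "servo_tool", "body": {
  "plan": [
    [[-1,0.016,0.724,0,0,0,-0.9625],[-1,0.016,0.724,0,0,0,-0.9625],[-1,0.016,0.724,0,0,0,-0.9625],[-1,0.016,0.724,0,0,0,-0.9625]]
  ]
}}

```text
t: 1.87
ee_pos: [508.4, -47.1, 302.8]
orientation: [-2.831, -1.362, -0.0]
ft_force: [-0.4, 0.0, 0.6]
width: 88.4
grasp_force: 0.0
```

{"method": "servo_tool", "body": {
  "plan": [
    [[-1,0.016,0.724,0,0,0,-0.9625],[-1,0.016,0.724,0,0,0,-0.9625],[-1,0.016,0.724,0,0,0,-0.9625],[-1,0.016,0.724,0,0,0,-0.9625]]
  ]
}}

```text
t: 2.2
ee_pos: [510.6, 68.8, 302.8]
orientation: [-3.019, -0.87, -0.0]
ft_force: [-0.1, 0.1, -0.4]
width: 87.9
grasp_force: 0.0
```

{"method": "servo_tool", "body": {
  "plan": [
    [[-1,0.016,0.724,0,0,0,-0.9625],[-1,0.016,0.724,0,0,0,-0.9625],[-1,0.016,0.724,0,0,0,-0.9625],[-1,0.016,0.724,0,0,0,-0.9625]]
  ]
}}

```text
t: 2.53
ee_pos: [512.9, 184.7, 302.8]
orientation: [-3.122, -0.353, -0.0]
ft_force: [0.5, 0.7, -0.0]
width: 88.3
grasp_force: 0.0
```

{"method": "servo_tool", "body": {
  "plan": [
    [[-1,0,0,0,0,0,0],[-1,0,0,0,0,0,0],[-1,0,0,0,0,0,0],[-1,0,0,0,0,0,0]]
  ]
}}

```text
t: 2.87
ee_pos: [513.3, 181.4, 302.6]
orientation: [3.121, 0.357, -0.001]
ft_force: [0.6, -1.0, -0.5]
width: 87.5
grasp_force: 0.0
```

Run:
```python
from h import *
print('stand',onz(cam('wrist',dict(ee_pos=np.load('w1.npy')[:3],orientation=np.load('w1.npy')[3:])),(275.5,185),16))
o=readout.get_obs(); im=vision.get_image('wrist'); np.save('w2.npy',np.r_[o['ee_pos'],o['orientation']])
print(o['t'],o['ee_pos'],o['qpos'].round(3),o['ft_force'],Ro.from_rotvec(o['orientation']).as_matrix().round(3).tolist())
W=cam('wrist',o); print(px(W,[[513.5,181.5,106],[513.5,181.5,79]]))
c=im[105:285,155:395,::-1]; cv2.imwrite('pics/w2.png',cv2.resize(c,(800,600),interpolation=cv2.INTER_CUBIC))
```

```text
stand [ 503.4 -283.1]
2.8667 [513.28499012 181.38660314 302.58292923] [ 0.318  0.306  1.809 -0.     1.028  1.661] [ 0.57383268 -0.95875053 -0.5050208 ] [[0.974, 0.226, -0.0], [0.226, -0.974, -0.0], [-0.0, 0.0, -1.0]]
[[275.39221496 204.45058978]
 [275.47636094 196.53045306]]
```

View pics/w2.png

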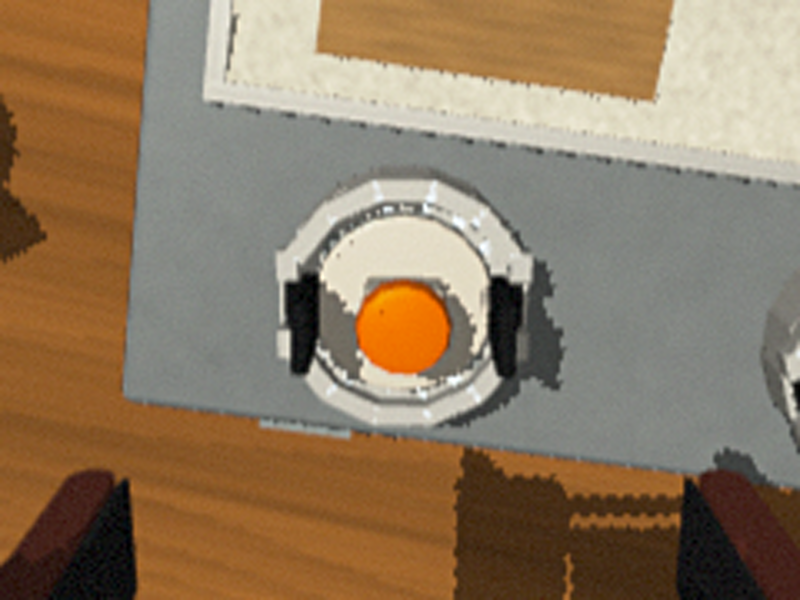

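The button is at crop (404,327), with the tabs level and symmetric about it (285 and 523). The yaw is right, and a shift of 1.4 mm along x is needed. I'll descend to TCP z≈164 so the tips stay 5 mm above the rim.

{"method": "servo_tool", "body": {
  "plan": [
    [[-1,0.036,0.009,-0.6,0,0,0],[-1,0,0,-0.8,0,0,0],[-1,0,0,-0.8,0,0,0],[-1,0,0,-0.8,0,0,0],[-1,0,0,-0.25,0,0,0]]
  ]
}}

```text
t: 3.33
ee_pos: [513.0, 180.4, 169.0]
orientation: [3.12, 0.354, -0.009]
ft_force: [-1.1, -1.5, -0.8]
width: 87.8
grasp_force: 0.0
```

{"method": "servo_tool", "body": {
  "plan": [
    [[-1,0,0,-0.21,0,0,0],[-0.42,0,0,0,0,0,0],[-0.42,0,0,0,0,0,0],[-0.42,0,0,0,0,0,0],[-0.42,0,0,0,0,0,0]]
  ]
}}

```text
t: 3.75
ee_pos: [516.0, 182.4, 165.9]
orientation: [-3.121, -0.356, -0.004]
ft_force: [0.5, 0.5, 0.0]
width: 64.5
grasp_force: 0.0
```

Run:
```python
from h import *
o=readout.get_obs(); im=vision.get_image('wrist')
print(o['t'],o['ee_pos'],o['width'],o['ft_force'],o['moment'],o['grasp_force'])
c=im[180:420,120:440,::-1]; cv2.imwrite('pics/w3.png',cv2.resize(c,(800,600),interpolation=cv2.INTER_CUBIC))
```

```text
3.75 [515.97636802 182.39188262 165.88248567] 64.52781761226552 [0.51136165 0.52968839 0.04207517] [0.03378687 0.09420242 0.00822297] 0.0
```

View pics/w3.png

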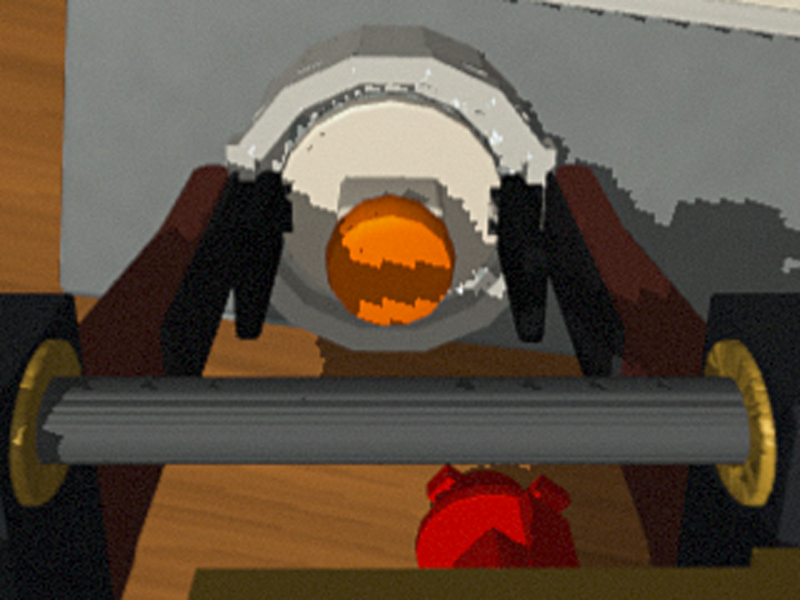

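The fingers straddle the tabs symmetrically: mid 390 px for both tabs and fingers, and the button is at 390.5. I'll let the arm settle and check the centring across the pads numerically.

{"method": "servo_tool", "body": {
  "plan": [
    [[-0.42,0,0,0,0,0,0],[-0.42,0,0,0,0,0,0],[-0.42,0,0,0,0,0,0],[-0.42,0,0,0,0,0,0],[-0.42,0,0,0,0,0,0]]
  ]
}}

```text
t: 4.22
ee_pos: [515.0, 182.2, 164.3]
orientation: [3.121, 0.356, -0.0]
ft_force: [0.0, 0.3, 0.3]
width: 62.5
grasp_force: 0.0
```

Run:
```python
from h import *
from scipy.optimize import least_squares
o=readout.get_obs(); im=vision.get_image('wrist')
print(o['t'],o['ee_pos'],o['width'],o['ft_force'],o['moment'],o['qvel'].round(3))
h=cv2.cvtColor(im,cv2.COLOR_RGB2HSV); m=((h[...,0]<22)&(h[...,0]>4)&(h[...,1]>180)&(h[...,2]>60)).astype(np.uint8)
m[:250]=0;m[315:]=0;m[:,:240]=0;m[:,310:]=0
n,l,s,c=cv2.connectedComponentsWithStats(m);print(s,c)
k=1+np.argmax(s[1:,4]);x,y,w,hh,_=s[k];L,R_,B=x-.5,x+w-.5,y+hh-.5
W=cam('wrist',o);T=Ro.from_rotvec(o['orientation']).as_matrix();a=np.linspace(0,6.283,200)
def f(p):
    C=o['ee_pos']+T@np.array([p[0],p[1],0]);P=np.c_[C[0]+p[2]*np.cos(a),C[1]+p[2]*np.sin(a),a*0+106]
    q=px(W,P);return [q[:,0].min()-L,q[:,0].max()-R_,q[:,1].max()-B]
print((L,R_,B),least_squares(f,[0,0,13]).x)
```

```text
4.2167 [515.03250922 182.15416727 164.30080897] 62.500260177973566 [0.01931253 0.30696324 0.27936539] [0.04465634 0.06996232 0.03781789] [ 0.     0.001  0.001 -0.001  0.     0.   ]
[[     0      0    560    420 233075]
 [   250    257     52     53   2114]
 [   240    312      6      3     11]] [[279.53699882 208.82461439]
 [275.61589404 283.42242195]
 [242.         313.45454545]]
(np.float64(249.5), np.float64(301.5), np.float64(309.5)) [-0.46337962  0.38572257 12.33579035]
```

{"method": "servo_tool", "body": {
  "plan": [
    [[-0.3,0,0,0,0,0,0],[-0.3,0,0,0,0,0,0],[-0.3,0,0,0,0,0,0],[-0.3,0,0,0,0,0,0]]
  ]
}}

```text
t: 4.6
ee_pos: [515.1, 182.1, 164.3]
orientation: [3.121, 0.356, -0.0]
ft_force: [-0.6, -0.2, 1.2]
width: 57.5
grasp_force: 3.1
```

{"method": "servo_tool", "body": {
  "plan": [
    [[-0.2,0,0,0,0,0,0],[-0.2,0,0,0,0,0,0],[-0.1,0,0,0,0,0,0],[-0.1,0,0,0,0,0,0],[-0.1,0,0,0,0,0,0]]
  ]
}}

```text
t: 5.02
ee_pos: [515.1, 182.2, 164.3]
orientation: [-3.121, -0.356, -0.0]
ft_force: [-0.8, -0.3, 2.2]
width: 48.6
grasp_force: 6.9
```

{"method": "servo_tool", "body": {
  "plan": [
    [[0,0,0,0,0,0,0],[0.3,0,0,0,0,0,0],[1,0,0,0,0,0,0],[1,0,0,0,0,0,0],[1,0,0,0,0,0,0]]
  ]
}}

```text
t: 5.43
ee_pos: [515.1, 182.2, 164.7]
orientation: [-3.121, -0.355, -0.0]
ft_force: [-1.6, -0.3, 5.2]
width: 44.5
grasp_force: 30.0
```

{"method": "servo_tool", "body": {
  "plan": [
    [[1,0,0,0,0,0,0.2],[1,0,0,0,0,0,0.2],[1,0,0,0,0,0,0.2],[1,0,0,0,0,0,0.2],[1,0,0,0,0,0,0.2]]
  ]
}}

```text
t: 5.85
ee_pos: [515.4, 182.3, 164.7]
orientation: [-3.102, -0.493, -0.001]
ft_force: [-0.4, -0.7, 5.0]
width: 44.0
grasp_force: 30.0
```

```bash
cat > s.py <<'E'
from h import *
o=readout.get_obs();R=Ro.from_rotvec(o['orientation']).as_matrix()
print('t',round(o['t'],2),'p',o['ee_pos'].round(1),'yaw',np.degrees(np.arctan2(-R[0,1]*-1,R[1,1]*-1)).round(2),'F',o['ft_force'].round(1),'M',o['moment'].round(2),'w',round(o['width'],1),round(o['grasp_force'],1),'tilt',np.degrees(np.arccos(-R[2,2])).round(2))
E
python3 s.py
```

```text
t 5.85 p [515.4 182.3 164.7] yaw 18.04 F [-0.4 -0.7  5. ] M [ 0.06  0.23 -0.07] w 44.0 30.0 tilt 0.05
```

{"method": "servo_tool", "body": {
  "plan": [
    [[1,0,0,0.01,0,0,0.5],[1,0,0,0,0,0,0.5],[1,0,0,0,0,0,0.5],[1,0,0,0,0,0,0.5],[1,0,0,0,0,0,0.5]]
  ]
}}

```text
t: 6.27
ee_pos: [515.2, 182.2, 164.7]
orientation: [-3.03, -0.83, -0.001]
ft_force: [-0.4, -0.2, 2.3]
width: 44.1
grasp_force: 30.0
```

{"method": "servo_tool", "body": {
  "plan": [
    [[1,0,0,0,0,0,0.5],[1,0,0,0,0,0,0.5],[1,0,0,0,0,0,0.5],[1,0,0,0,0,0,0.5],[1,0,0,0,0,0,0.3]]
  ]
}}

```text
t: 6.68
ee_pos: [514.9, 182.2, 164.7]
orientation: [-2.931, -1.129, 0.0]
ft_force: [-2.1, 0.3, 3.3]
width: 44.3
grasp_force: 30.0
```

{"method": "servo_tool", "body": {
  "plan": [
    [[1,0,0,0,0,0,0.4],[1,0,0,0,0,0,0.4],[1,0,0,0,0,0,0.4],[1,0,0,0,0,0,0.2],[1,0,0,0,0,0,0]]
  ]
}}

```text
t: 7.1
ee_pos: [514.8, 182.2, 164.7]
orientation: [-2.858, -1.303, 0.001]
ft_force: [-3.3, 2.0, 5.0]
width: 44.1
grasp_force: 30.0
```

```bash
python3 s.py
```

```text
t 7.1 p [514.8 182.2 164.7] yaw 49.02 F [-3.3  2.   5. ] M [ 0.28  0.64 -0.01] w 44.1 30.0 tilt 0.04
```

{"method": "servo_tool", "body": {
  "plan": [
    [[1,0,0,0.005,0,0,0.3],[1,0,0,0,0,0,0.3],[1,0,0,0,0,0,0.3],[1,0,0,0,0,0,0.3],[1,0,0,0,0,0,0]]
  ]
}}

```text
t: 7.52
ee_pos: [514.5, 182.2, 164.7]
orientation: [-2.786, -1.45, 0.002]
ft_force: [-4.6, 1.9, 3.6]
width: 44.2
grasp_force: 30.0
```

```bash
python3 s.py
```

```text
t 7.52 p [514.5 182.2 164.7] yaw 55.0 F [-4.6  1.9  3.6] M [ 0.26  0.82 -0.03] w 44.2 30.0 tilt 0.08
```

{"method": "servo_tool", "body": {
  "plan": [
    [[1,0,0,0,0,0,0.15],[1,0,0,0,0,0,0.15],[1,0,0,0,0,0,0]]
  ]
}}

```text
t: 7.77
ee_pos: [514.5, 182.2, 164.7]
orientation: [-2.767, -1.487, 0.002]
ft_force: [-5.3, 1.9, 4.3]
width: 43.9
grasp_force: 30.0
```

```bash
python3 s.py
```

```text
t 7.77 p [514.5 182.2 164.7] yaw 56.51 F [-5.3  1.9  4.3] M [ 0.33  0.97 -0.12] w 43.9 30.0 tilt 0.08
```

{"method": "servo_tool", "body": {
  "plan": [
    [[1,-0.012,0,0,0,0,0.15],[1,0,0,0,0,0,0.15],[1,0,0,0,0,0,0]]
  ]
}}

```text
t: 8.02
ee_pos: [514.3, 182.2, 164.8]
orientation: [-2.747, -1.524, 0.001]
ft_force: [-4.1, 3.0, 2.6]
width: 43.8
grasp_force: 30.0
```

```bash
python3 s.py
```

```text
t 8.02 p [514.3 182.2 164.8] yaw 58.05 F [-4.1  3.   2.6] M [ 0.43  0.92 -0.07] w 43.8 30.0 tilt 0.03
```

{"method": "servo_tool", "body": {
  "plan": [
    [[1,-0.008,0.006,0,0,0,0.2],[1,0,0,0,0,0,0.2],[1,0,0,0,0,0,0]]
  ]
}}

```text
t: 8.27
ee_pos: [514.2, 182.3, 164.8]
orientation: [2.719, 1.573, -0.0]
ft_force: [-3.6, 0.9, 2.1]
width: 44.1
grasp_force: 30.0
```

```bash
python3 s.py
```

```text
t 8.27 p [514.2 182.3 164.8] yaw 60.09 F [-3.6  0.9  2.1] M [ 0.21  0.66 -0.01] w 44.1 30.0 tilt 0.01
```

{"method": "servo_tool", "body": {
  "plan": [
    [[1,-0.006,0,0,0,0,0.2],[1,0,0,0,0,0,0.2],[1,0,0,0,0,0,0]]
  ]
}}

```text
t: 8.52
ee_pos: [514.1, 182.3, 164.8]
orientation: [2.692, 1.62, 0.0]
ft_force: [-2.4, 1.2, 0.1]
width: 43.9
grasp_force: 30.0
```

```bash
python3 s.py
```

```text
t 8.52 p [514.1 182.3 164.8] yaw 62.09 F [-2.4  1.2  0.1] M [0.13 0.43 0.01] w 43.9 30.0 tilt 0.01
```

{"method": "servo_tool", "body": {
  "plan": [
    [[1,0,0,0,0,0,0.2],[1,0,0,0,0,0,0.2],[1,0,0,0,0,0,0]]
  ]
}}

```text
t: 8.77
ee_pos: [514.1, 182.3, 164.8]
orientation: [2.663, 1.667, 0.0]
ft_force: [-3.1, 0.5, -0.7]
width: 44.2
grasp_force: 30.0
```

```bash
python3 s.py
```

```text
t 8.77 p [514.1 182.3 164.8] yaw 64.08 F [-3.1  0.5 -0.7] M [ 0.14  0.42 -0.  ] w 44.2 30.0 tilt 0.0
```

{"method": "servo_tool", "body": {
  "plan": [
    [[1,0,0,0,0,0,0.2],[1,0,0,0,0,0,0.2],[1,0,0,0,0,0,0]]
  ]
}}

```text
t: 9.02
ee_pos: [514.0, 182.4, 164.8]
orientation: [2.634, 1.713, -0.0]
ft_force: [-2.3, 1.1, -1.7]
width: 44.0
grasp_force: 30.0
```

```bash
python3 s.py
```

```text
t 9.02 p [514.  182.4 164.8] yaw 66.08 F [-2.3  1.1 -1.7] M [0.18 0.37 0.02] w 44.0 30.0 tilt 0.0
```

{"method": "servo_tool", "body": {
  "plan": [
    [[1,0,0,0,0,0,0.2],[1,0,0,0,0,0,0.2],[1,0,0,0,0,0,0]]
  ]
}}

```text
t: 9.27
ee_pos: [514.0, 182.4, 164.8]
orientation: [-2.603, -1.759, 0.0]
ft_force: [-2.3, 1.5, -0.7]
width: 44.1
grasp_force: 30.0
```

```bash
python3 s.py
```

```text
t 9.27 p [514.  182.4 164.8] yaw 68.08 F [-2.3  1.5 -0.7] M [0.21 0.44 0.01] w 44.1 30.0 tilt 0.01
```

{"method": "servo_tool", "body": {
  "plan": [
    [[1,0,0,0,0,0,0.2],[1,0,0,0,0,0,0.2],[1,0,0,0,0,0,0]]
  ]
}}

```text
t: 9.52
ee_pos: [513.9, 182.4, 164.8]
orientation: [-2.572, -1.804, 0.0]
ft_force: [-2.5, 0.8, -1.5]
width: 43.9
grasp_force: 30.0
```

```bash
python3 s.py
```

```text
t 9.52 p [513.9 182.4 164.8] yaw 70.08 F [-2.5  0.8 -1.5] M [0.3  0.53 0.  ] w 43.9 30.0 tilt 0.01
```

{"method": "servo_tool", "body": {
  "plan": [
    [[1,-0.004,0,0,0,0,0.2],[1,0,0,0,0,0,0.2],[1,0,0,0,0,0,0]]
  ]
}}

```text
t: 9.77
ee_pos: [513.8, 182.4, 164.8]
orientation: [-2.54, -1.848, 0.0]
ft_force: [-2.8, 1.0, -2.1]
width: 43.9
grasp_force: 30.0
```

```bash
python3 s.py
```

```text
t 9.77 p [513.8 182.4 164.8] yaw 72.09 F [-2.8  1.  -2.1] M [ 0.21  0.45 -0.02] w 43.9 30.0 tilt 0.0
```

{"method": "servo_tool", "body": {
  "plan": [
    [[1,-0.004,0,0,0,0,0.2],[1,0,0,0,0,0,0.2],[1,0,0,0,0,0,0]]
  ]
}}

```text
t: 10.02
ee_pos: [513.8, 182.4, 164.9]
orientation: [2.508, 1.892, 0.0]
ft_force: [-1.2, 0.6, -1.1]
width: 44.2
grasp_force: 30.0
```

```bash
python3 s.py
```

```text
t 10.02 p [513.8 182.4 164.9] yaw 74.08 F [-1.2  0.6 -1.1] M [0.21 0.39 0.01] w 44.2 30.0 tilt 0.01
```

{"method": "servo_tool", "body": {
  "plan": [
    [[1,0,0,0,0,0,0.2],[1,0,0,0,0,0,0.2],[1,0,0,0,0,0,0]]
  ]
}}

```text
t: 10.27
ee_pos: [513.7, 182.4, 164.9]
orientation: [-2.474, -1.936, -0.0]
ft_force: [-1.5, 1.6, -1.8]
width: 44.0
grasp_force: 30.0
```

```bash
python3 s.py
```

```text
t 10.27 p [513.7 182.4 164.9] yaw 76.08 F [-1.5  1.6 -1.8] M [ 0.25  0.45 -0.05] w 44.0 30.0 tilt 0.0
```

{"method": "servo_tool", "body": {
  "plan": [
    [[1,0,0,0,0,0,0.2],[1,0,0,0,0,0,0.2],[1,0,0,0,0,0,0]]
  ]
}}

```text
t: 10.52
ee_pos: [513.7, 182.4, 164.9]
orientation: [-2.44, -1.979, 0.0]
ft_force: [-1.5, 2.2, -1.3]
width: 44.0
grasp_force: 30.0
```

```bash
python3 s.py
```

```text
t 10.52 p [513.7 182.4 164.9] yaw 78.08 F [-1.5  2.2 -1.3] M [ 0.29  0.42 -0.1 ] w 44.0 30.0 tilt 0.0
```

{"method": "servo_tool", "body": {
  "plan": [
    [[1,0,0,0,0,0,0.1],[1,0,0,0,0,0,0.1],[1,0,0,0,0,0,0]]
  ]
}}

```text
t: 10.77
ee_pos: [513.6, 182.4, 164.8]
orientation: [-2.423, -1.999, 0.0]
ft_force: [-3.2, 1.8, -1.4]
width: 44.4
grasp_force: 30.0
```

```bash
python3 s.py
```

```text
t 10.77 p [513.6 182.4 164.8] yaw 79.04 F [-3.2  1.8 -1.4] M [ 0.35  0.6  -0.05] w 44.4 30.0 tilt 0.01
```

{"method": "servo_tool", "body": {
  "plan": [
    [[1,-0.006,0.003,0,0,0,0.15],[1,0,0,0,0,0,0.15],[1,0,0,0,0,0,0]]
  ]
}}

```text
t: 11.02
ee_pos: [513.5, 182.5, 164.9]
orientation: [2.396, 2.031, 0.0]
ft_force: [-1.5, 0.8, -0.9]
width: 44.3
grasp_force: 30.0
```

```bash
python3 s.py
```

```text
t 11.02 p [513.5 182.5 164.9] yaw 80.57 F [-1.5  0.8 -0.9] M [ 0.21  0.36 -0.09] w 44.3 30.0 tilt 0.01
```

{"method": "servo_tool", "body": {
  "plan": [
    [[1,0,0,0,0,0,0.15],[1,0,0,0,0,0,0.15],[1,0,0,0,0,0,0]]
  ]
}}

```text
t: 11.27
ee_pos: [513.5, 182.5, 164.9]
orientation: [2.37, 2.062, 0.0]
ft_force: [-0.7, 0.6, -2.0]
width: 44.0
grasp_force: 30.0
```

```bash
python3 s.py
```

```text
t 11.27 p [513.5 182.5 164.9] yaw 82.06 F [-0.7  0.6 -2. ] M [ 0.2   0.39 -0.03] w 44.0 30.0 tilt 0.01
```

{"method": "servo_tool", "body": {
  "plan": [
    [[1,0,0,0,0,0,0.2],[1,0,0,0,0,0,0.2],[1,0,0,0,0,0,0]]
  ]
}}

```text
t: 11.52
ee_pos: [513.5, 182.5, 164.9]
orientation: [2.333, 2.104, 0.0]
ft_force: [-1.1, 1.1, -1.3]
width: 43.8
grasp_force: 30.0
```

```bash
python3 s.py
```

```text
t 11.52 p [513.5 182.5 164.9] yaw 84.08 F [-1.1  1.1 -1.3] M [ 0.2   0.38 -0.05] w 43.8 30.0 tilt 0.0
```

{"method": "servo_tool", "body": {
  "plan": [
    [[1,0,0,0,0,0,0.2],[1,0,0,0,0,0,0.2],[1,0,0,0,0,0,0]]
  ]
}}

```text
t: 11.77
ee_pos: [513.4, 182.5, 164.9]
orientation: [-2.296, -2.144, 0.0]
ft_force: [-1.0, 0.7, -2.0]
width: 44.0
grasp_force: 30.0
```

```bash
python3 s.py
```

```text
t 11.77 p [513.4 182.5 164.9] yaw 86.08 F [-1.   0.7 -2. ] M [ 0.18  0.42 -0.01] w 44.0 30.0 tilt 0.0
```

{"method": "servo_tool", "body": {
  "plan": [
    [[1,0,0,0,0,0,0.2],[1,0,0,0,0,0,0.2],[1,0,0,0,0,0,0]]
  ]
}}

```text
t: 12.02
ee_pos: [513.4, 182.5, 164.9]
orientation: [-2.258, -2.184, 0.0]
ft_force: [-2.7, 1.0, -1.8]
width: 43.7
grasp_force: 30.0
```

```bash
python3 s.py
```

```text
t 12.02 p [513.4 182.5 164.9] yaw 88.08 F [-2.7  1.  -1.8] M [ 0.14  0.48 -0.01] w 43.7 30.0 tilt 0.01
```

{"method": "servo_tool", "body": {
  "plan": [
    [[1,0,0,0,0,0,0.2],[1,0,0,0,0,0,0.2],[1,0,0,0,0,0,0]]
  ]
}}

```text
t: 12.27
ee_pos: [513.4, 182.5, 164.9]
orientation: [-2.22, -2.223, 0.0]
ft_force: [-4.0, 1.0, -0.4]
width: 44.0
grasp_force: 30.0
```

```bash
python3 s.py
```

```text
t 12.27 p [513.4 182.5 164.9] yaw 90.08 F [-4.   1.  -0.4] M [ 0.18  0.5  -0.03] w 44.0 30.0 tilt 0.01
```

{"method": "servo_tool", "body": {
  "plan": [
    [[1,-0.004,0,0,0,0,0.15],[1,0,0,0,0,0,0.15],[1,0,0,0,0,0,0]]
  ]
}}

```text
t: 12.52
ee_pos: [513.3, 182.5, 164.9]
orientation: [-2.191, -2.251, 0.0]
ft_force: [-2.2, 0.2, -1.8]
width: 44.0
grasp_force: 30.0
```

```bash
python3 s.py
```

```text
t 12.52 p [513.3 182.5 164.9] yaw 91.56 F [-2.2  0.2 -1.8] M [ 0.13  0.45 -0.06] w 44.0 30.0 tilt 0.0
```

{"method": "servo_tool", "body": {
  "plan": [
    [[1,0,0,0,0,0,0.15],[1,0,0,0,0,0,0.15],[1,0,0,0,0,0,0]]
  ]
}}

```text
t: 12.77
ee_pos: [513.3, 182.5, 164.9]
orientation: [-2.161, -2.28, 0.0]
ft_force: [-3.1, 2.1, -1.4]
width: 44.4
grasp_force: 30.0
```

```bash
python3 s.py
python3 - <<'E'
from h import *
im=vision.get_image('wrist');c=im[180:420,120:440,::-1]; cv2.imwrite('pics/w4.png',cv2.resize(c,(800,600),interpolation=cv2.INTER_CUBIC))
E
```

```text
t 12.77 p [513.3 182.5 164.9] yaw 93.06 F [-3.1  2.1 -1.4] M [ 0.16  0.55 -0.06] w 44.4 30.0 tilt 0.01
```

View pics/w4.png

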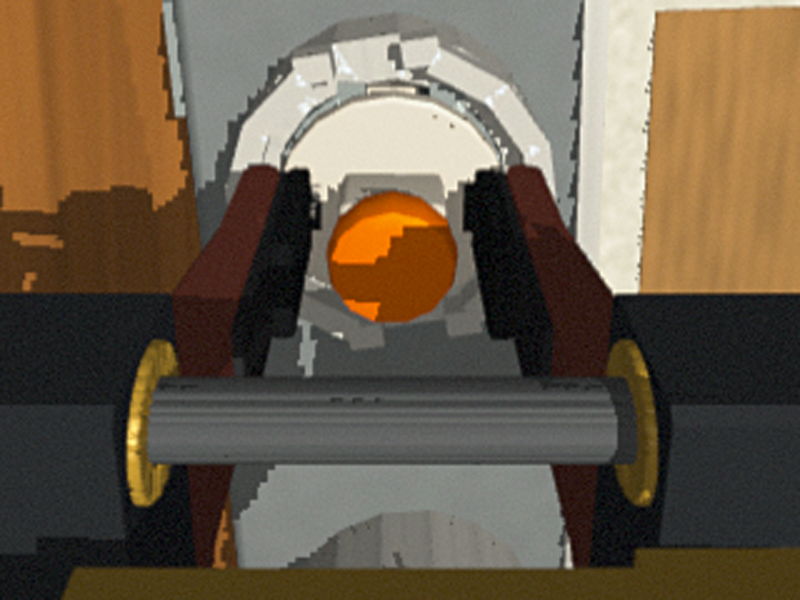

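The tabs are still pinched between the pads and the ring's notch is now at the top (375,45), so the cartridge has turned about 80° with the hand.

{"method": "servo_tool", "body": {
  "plan": [
    [[1,0,0,0,0,0,0.15],[1,0,0,0,0,0,0.15],[1,0,0,0,0,0,0]]
  ]
}}

```text
t: 13.07
ee_pos: [513.2, 182.5, 164.9]
orientation: [-2.132, -2.307, 0.0]
ft_force: [-3.4, 1.3, -1.2]
width: 44.0
grasp_force: 30.0
```

```bash
python3 s.py
```

```text
t 13.07 p [513.2 182.5 164.9] yaw 94.53 F [-3.4  1.3 -1.2] M [ 0.11  0.55 -0.3 ] w 44.0 30.0 tilt 0.02
```

Mz jumped to -0.30 N m, so this is the stop, at about 81.5°. I'll ease off 0.5° and lift gently.

{"method": "servo_tool", "body": {
  "plan": [
    [[1,-0.005,0,0,0,0,-0.1],[1,0,0,0.02,0,0,0],[1,0,0,0.03,0,0,0],[1,0,0,0.03,0,0,0],[1,0,0,0,0,0,0]]
  ]
}}

```text
t: 13.48
ee_pos: [513.2, 182.5, 168.1]
orientation: [2.142, 2.298, 0.0]
ft_force: [-0.9, 0.4, -4.9]
width: 43.8
grasp_force: 29.9
```

```bash
python3 s.py
```

```text
t 13.48 p [513.2 182.5 168.1] yaw 94.0 F [-0.9  0.4 -4.9] M [ 0.19  0.27 -0.17] w 43.8 29.9 tilt 0.01
```

{"method": "servo_tool", "body": {
  "plan": [
    [[1,0,0,0.05,0,0,0],[1,0,0,0.05,0,0,0],[1,0,0,0.05,0,0,0],[1,0,0,0.05,0,0,0],[1,0,0,0,0,0,0]]
  ]
}}

```text
t: 13.9
ee_pos: [513.2, 182.5, 176.6]
orientation: [2.142, 2.298, 0.0]
ft_force: [-2.2, -0.5, -2.7]
width: 44.0
grasp_force: 30.0
```

```bash
python3 s.py
```

```text
t 13.9 p [513.2 182.5 176.6] yaw 94.0 F [-2.2 -0.5 -2.7] M [ 0.07  0.35 -0.12] w 44.0 30.0 tilt 0.02
```

{"method": "servo_tool", "body": {
  "plan": [
    [[1,0,0,0.2,0,0,0],[1,0,0,0.4,0,0,0],[1,0,0,0.6,0,0,0],[1,0,0,0.7,0,0,0],[1,0,0,0.5,0,0,0]]
  ]
}}

```text
t: 14.32
ee_pos: [514.0, 182.7, 275.3]
orientation: [2.141, 2.297, 0.004]
ft_force: [1.0, -0.3, -0.8]
width: 44.2
grasp_force: 30.0
```

{"method": "servo_tool", "body": {
  "plan": [
    [[1,0,0,0.1,0,0,0],[1,0,0,0,0,0,0]]
  ]
}}

```text
t: 14.48
ee_pos: [514.2, 182.8, 278.3]
orientation: [2.141, 2.296, 0.007]
ft_force: [-0.2, 0.5, -2.3]
width: 44.3
grasp_force: 30.0
```

```bash
python3 s.py
```

```text
t 14.48 p [514.2 182.8 278.3] yaw 94.01 F [-0.2  0.5 -2.3] M [ 0.02  0.06 -0.03] w 44.3 30.0 tilt 0.28
```

{"method": "servo_tool", "body": {
  "plan": [
    [[1,0,-0.3,0,0,0,0],[1,-0.02,-0.6,0,0,0,0],[1,-0.02,-0.8,0,0,0,0],[1,-0.02,-0.9,0,0,0,0],[1,-0.02,-0.9,0,0,0,0]]
  ]
}}

```text
t: 14.9
ee_pos: [508.6, 40.7, 274.3]
orientation: [-2.14, -2.298, 0.004]
ft_force: [1.0, 0.2, -1.5]
width: 44.1
grasp_force: 30.0
```

{"method": "servo_tool", "body": {
  "plan": [
    [[1,-0.02,-0.9,0,0,0,0],[1,-0.02,-0.9,0,0,0,0],[1,-0.02,-0.9,0,0,0,0],[1,-0.02,-0.9,0,0,0,0],[1,-0.02,-0.9,0,0,0,0]]
  ]
}}

```text
t: 15.32
ee_pos: [504.3, -139.7, 274.3]
orientation: [-2.141, -2.296, 0.003]
ft_force: [0.7, 0.2, -0.0]
width: 44.2
grasp_force: 30.0
```

{"method": "servo_tool", "body": {
  "plan": [
    [[1,-0.02,-0.9,0,0,0,0],[1,-0.02,-0.9,0,0,0,0],[1,-0.02,-0.9,0,0,0,0],[1,-0.01,-0.6,0,0,0,0],[1,0,-0.3,0,0,0,0]]
  ]
}}

```text
t: 15.73
ee_pos: [501.5, -284.7, 274.2]
orientation: [-2.144, -2.293, 0.002]
ft_force: [0.8, 0.4, -2.2]
width: 43.7
grasp_force: 30.0
```

{"method": "servo_tool", "body": {
  "plan": [
    [[1,0,0.06,0,0,0,0],[1,0,0,0,0,0,0],[1,0,0,0,0,0,0],[1,0,0,0,0,0,0],[1,0,0,0,0,0,0]]
  ]
}}

```text
t: 16.15
ee_pos: [503.2, -277.9, 276.0]
orientation: [-2.14, -2.299, 0.0]
ft_force: [0.5, -0.2, -1.4]
width: 44.2
grasp_force: 30.0
```

```bash
python3 s.py
python3 - <<'E'
from h import *
im=vision.get_image('wrist');cv2.imwrite('pics/w5.png',im[:,:,::-1])
E
```

```text
t 16.15 p [ 503.2 -277.9  276. ] yaw 94.1 F [ 0.5 -0.2 -1.4] M [ 0.   -0.03  0.02] w 44.2 30.0 tilt 0.02
```

View pics/w5.png

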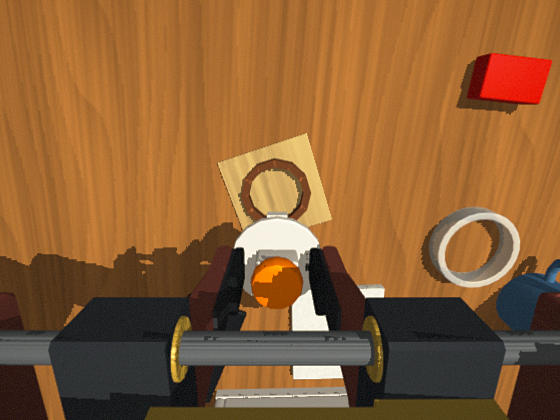

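The cartridge is held upright just short of the ring (ring at (276,189) px). I'll shift y by -5.5 mm and go down to about 5 mm above the pocket floor.

{"method": "servo_tool", "body": {
  "plan": [
    [[1,0,-0.138,-0.4,0,0,0],[1,0,0,-0.7,0,0,0],[1,0,0,-0.8,0,0,0],[1,0,0,-0.8,0,0,0],[1,0,0,-0.6,0,0,0]]
  ]
}}

```text
t: 16.62
ee_pos: [502.7, -283.6, 142.2]
orientation: [-2.141, -2.298, 0.0]
ft_force: [0.3, 0.2, -1.3]
width: 43.9
grasp_force: 30.0
```

{"method": "servo_tool", "body": {
  "plan": [
    [[1,0,0,-0.4,0,0,0],[1,0,0,-0.2,0,0,0],[1,0,0,0,0,0,0],[1,0,0,0,0,0,0],[1,0,0,0,0,0,0]]
  ]
}}

```text
t: 17.03
ee_pos: [503.9, -284.9, 121.3]
orientation: [2.141, 2.296, 0.001]
ft_force: [0.1, -0.3, -1.2]
width: 43.9
grasp_force: 30.0
```

{"method": "servo_tool", "body": {
  "plan": [
    [[1,0,0,0,0,0,0],[1,0,0,0,0,0,0],[1,0,0,0,0,0,0]]
  ]
}}

```text
t: 17.28
ee_pos: [503.5, -284.9, 121.0]
orientation: [2.142, 2.296, 0.001]
ft_force: [0.7, -0.2, -0.5]
width: 43.9
grasp_force: 30.0
```

```bash
python3 s.py
python3 - <<'E'
from h import *
im=vision.get_image('side');c=im[250:400,245:445,::-1]
cv2.imwrite('pics/s6.png',cv2.resize(c,(800,600),interpolation=cv2.INTER_CUBIC))
E
```

```text
t 17.28 p [ 503.5 -284.9  121. ] yaw 94.0 F [ 0.7 -0.2 -0.5] M [ 0.01  0.03 -0.  ] w 43.9 30.0 tilt 0.09
```

View pics/s6.png

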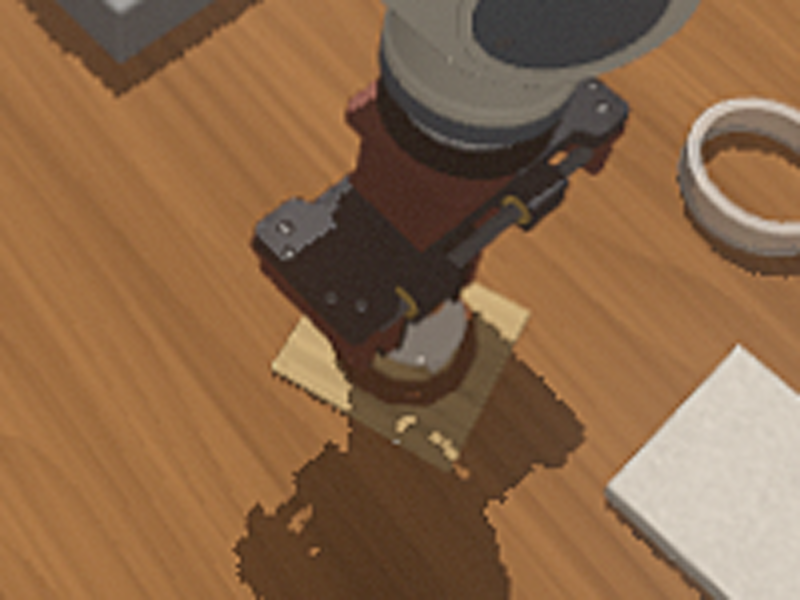

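The cartridge is just above the ring and inside it. I'll correct y by +1.2 mm and lower slowly.

{"method": "servo_tool", "body": {
  "plan": [
    [[1,0,0.03,-0.05,0,0,0],[1,0,0,-0.05,0,0,0],[1,0,0,-0.05,0,0,0],[1,0,0,0,0,0,0],[1,0,0,0,0,0,0]]
  ]
}}

```text
t: 17.75
ee_pos: [502.9, -283.3, 113.7]
orientation: [-2.142, -2.297, 0.0]
ft_force: [-0.0, -1.1, -1.8]
width: 44.0
grasp_force: 30.0
```

{"method": "servo_tool", "body": {
  "plan": [
    [[1,0,0,-0.02,0,0,0],[1,0,0,-0.02,0,0,0],[1,0,0,0,0,0,0],[1,0,0,0,0,0,0]]
  ]
}}

```text
t: 18.08
ee_pos: [503.2, -283.5, 112.8]
orientation: [2.142, 2.297, 0.0]
ft_force: [-1.8, 0.7, 3.6]
width: 44.2
grasp_force: 30.0
```

```bash
python3 s.py
```

```text
t 18.08 p [ 503.2 -283.5  112.8] yaw 94.0 F [-1.8  0.7  3.6] M [0.08 0.2  0.  ] w 44.2 30.0 tilt 0.01
```

Fz has gone from -1.8 to +3.6 at z 112.8, as predicted, so the cartridge is on the floor. I'll open gradually and retreat straight up.

{"method": "servo_tool", "body": {
  "plan": [
    [[-0.1,0,0,0,0,0,0],[-0.2,0,0,0,0,0,0],[-0.3,0,0,0,0,0,0],[-0.5,0,0,0,0,0,0],[-0.8,0,0,0,0,0,0]]
  ]
}}

```text
t: 18.5
ee_pos: [503.2, -283.5, 112.5]
orientation: [2.142, 2.297, 0.0]
ft_force: [0.5, -0.1, 0.5]
width: 66.8
grasp_force: 0.0
```

{"method": "servo_tool", "body": {
  "plan": [
    [[-1,0,0,0,0,0,0],[-1,0,0,0,0,0,0],[-1,0,0,0,0,0,0],[-1,0,0,0.1,0,0,0],[-1,0,0,0.3,0,0,0]]
  ]
}}

```text
t: 18.92
ee_pos: [502.3, -283.0, 127.7]
orientation: [-2.141, -2.296, 0.001]
ft_force: [-0.3, -0.1, -0.3]
width: 87.7
grasp_force: 0.0
```

{"method": "servo_tool", "body": {
  "plan": [
    [[-1,0,0,0.7,0,0,0],[-1,0,0,0.8,0,0,0],[-1,0,0,0.8,0,0,0],[-1,0,0,0.8,0,0,0],[-1,0,0,0.7,0,0,0]]
  ]
}}

```text
t: 19.33
ee_pos: [503.2, -283.4, 283.8]
orientation: [2.141, 2.296, 0.001]
ft_force: [0.4, -0.5, -0.3]
width: 87.8
grasp_force: 0.0
```

{"method": "servo_tool", "body": {
  "plan": [
    [[-1,0,0,0.2,0,0,0],[-1,0,0,0,0,0,0],[-1,0,0,0,0,0,0],[-1,0,0,0,0,0,0],[-1,0,0,0,0,0,0]]
  ]
}}

```text
t: 19.75
ee_pos: [502.3, -283.0, 286.7]
orientation: [-2.14, -2.295, 0.001]
ft_force: [-0.6, 1.0, 0.7]
width: 87.8
grasp_force: 0.0
```

```bash
python3 s.py
python3 - <<'E'
from h import *
o=readout.get_obs();im=vision.get_image('wrist');W=cam('wrist',o)
print(px(W,[[503.4,-283.4,54],[503.4,-283.4,16]]))
cv2.imwrite('pics/w7.png',cv2.resize(im[90:300,140:420,::-1],(800,600),interpolation=cv2.INTER_CUBIC))
E
```

```text
t 19.75 p [ 502.3 -283.   286.7] yaw 94.0 F [-0.6  1.   0.7] M [ 0.05 -0.03 -0.01] w 87.8 0.0 tilt 0.19
[[278.06424579 194.45124843]
 [278.02774019 185.79872981]]
```

View pics/w7.png

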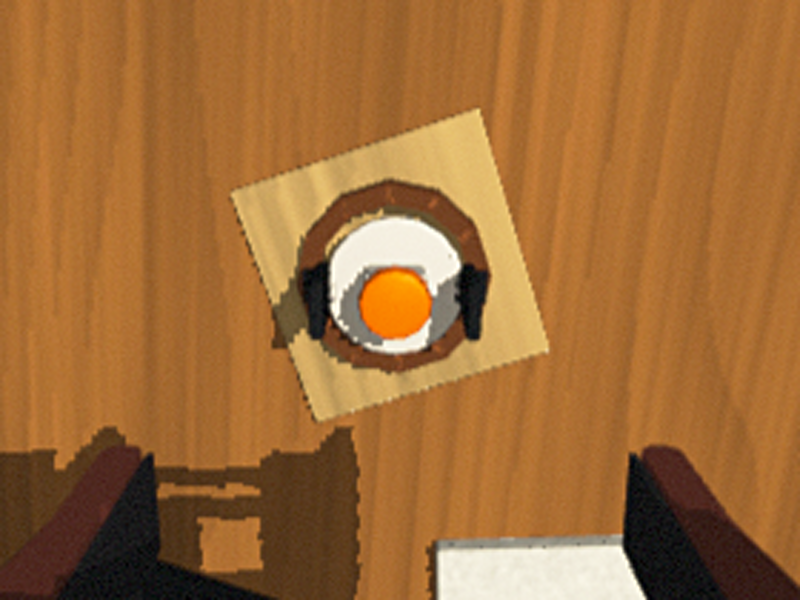

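The cartridge stands upright, centred in the ring (button at (396,303), ring centre at about (394,276)). The offset between them is just the height parallax. The gripper is clear, so I'm handing in.

```bash
python3 -c "
from workcell import close_job
print(close_job())"
```

```text
the job is handed in; nothing more can be done
None
```

I turned the spent cartridge about 81° to its stop without forcing the lock, lifted it out and set it upright in the drying stand's pocket. The job is handed in; no verdict came back.

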